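Clamp a filter stack with the click lever and hold it

ROBOT

A 6-joint arm with a two-finger parallel gripper is mounted at the origin on the work surface. World frame = base frame: x ahead of the robot, y to its left, z up, the work surface at z = 0. Lengths are in m, angles in rad, forces in N, time in s.
With the tool pointing down it reaches from about 0.275 to 0.725 m from the base axis. Payload 15.9 kg.
Tool frame: the origin (TCP) lies between the finger pads; the fingertips stand 17 mm ahead of it and the grasp point (between the pads) lies 2 mm behind it; z points along the fingers, x is the direction in which the jaws open and shut, and the axes are right-handed (so a half turn about z gives the same grasp; the last joint's range is limited). The gripper opens to 85 mm and grips with 20 to 120 N. Pads are 22 mm wide; open, the fingers measure 114 mm over their backs; the gripper's body (76 mm by 85 mm) begins 54 mm behind the grasp point. The pads swing forward as they close: fully open they stand 13 mm farther back than shut.
Start: joints at [1.158, 0.213, -0.034, 1.323, 0, 1.571], TCP at [0.201, 0.458, 0.248] pointing down, gripper open.
Joint ranges: [-2.98, 2.98], [-0.74, 1.72], [-1.14, 1.35], [-2.1, 2.04], [-1.57, 1.44], [-3.14, 3.14]. Speed limits (rad/s): [1.89, 1.89, 2.39, 2.57, 3.14, 3.14].

INTERFACE

Orientations are given as a unit quaternion [x, y, z, w].
In Python, from rig import manip, camera, calibration, ticket gives the robot as it stands.
- The arm moves only by the tool apply_moves, never from a script. Its argument "moves" is a list of rows, each a list of 2 entries, a list of its own where there are three numbers: the shift along the tool's x, y, z in cm, then the turn, a rotation vector about the tool's x, y, z in degrees. In form: [[[dx, dy, dz], [ax, ay, az]], ...]. A call has 1 to 12 rows; each row is the pose to reach, as a shift and turn from the pose commanded when the call began, along the tool's axes at that moment; what a row does not reach only later rows make up. A row lasts 1/8 s, in which the tool goes at most 62.5 mm and 10.7 degrees, less where a joint would pass 70% of its speed; a pose out of reach is approached as far as the arm can. A call with a gripper value outside its range is refused whole. "gripper" is the finger opening in cm, from 0 to 8.54, set as the call begins (left out, the last holds). The fingers move at their own pace and stop on an object; "newtons" is the grip in N (left out, the last holds). Time passes only in rows, so rows that repeat a pose let the fingers close. It gives the time, the measured TCP pose, the force and the opening at its end, in the units of the state.
- manip.read_state(): the state, without advancing time (a new reading comes with each control period).
- camera(name): name is "scene" or "side" or "wrist"; returns (picture, depth): 420x560x3 uint8, red, green, blue; 420x560 float32, m along the optical axis (not along the pixel's ray), 0 where there is no reading.
- calibration(name): a dict with "fx", "fy", "cx", "cy" (pixels), "extrinsics" (4x4, takes a point from camera to world coordinates). Camera axes: x right, y down, z forward; pixel columns grow to the right and rows downward; lengths in m; the calibration is good to about 2 mm. A picture is of the moment at which its call begins: read the wrist's pose just before it. calibration takes no time and is no camera call; for the wrist camera it gives the pose at the moment of the call.
- ticket.job_done(): hands the job in, once; it reports no verdict.
The state is a dict: "time_s": time; "joint_pos": joint angles; "joint_velocities": joint speeds; "tau": joint torques, N m; "tool_pos": TCP position; "ee_rot": TCP orientation; "force": force on the tool from outside, world axes, zero at the start; "ft_torque": the same for the moment, N m; "finger_gap": finger opening in m.
Only numpy, scipy, OpenCV 4.12 (cv2) and the standard library are available. Lean on these libraries where they do the work, as an engineer would, in place of code of your own. Each camera call takes 0.05 s, during which the arm holds its last target. There are 200 camera calls.

TASK

Build the filter stack in the bench clamp: lay the solid steel disc flat and centred on the clamp's round plate, then lay the grey ring flat and centred on top of the disc, letting go of each. Then take the lever by its black knob and swing it exactly four clicks so the jaws close on the stack; never go on to a fifth click, and finish while still holding the knob there against the lever's spring. Leave the tube rack, the jar and the cup where they stand.

Things in the scene. Friction and masses are not known exactly. Their poses are not given: they have to be found in the camera images.
- support_disc: solid steel disc, 50 mm diameter, 12 mm thick, about 0.15 kg, small dark dots (screen holes) drawn on its top; lies flat on the table. Origin: centre of its underside, z up.
- seal_ring: plain grey plastic flat ring, 50 mm outside diameter, 24 mm hole, 10 mm thick, about 0.08 kg; lies flat on the table. Origin: centre of its underside, z up.
- clamp: bench clamp fixed to the table: grey slab 240 x 270 mm, 16 mm high. Origin: on the table under the centre of the round plate; x: the line along which the two jaws close; y: from the lever's side towards the plate's free side. The slab spans x -120 to 120, y -200 to 70 mm. Place discs with the fingers on the clamp's +y and -y sides, clear of the jaws.
- plate_top (a point): centre of the top face of the clamp's round aluminium plate, 72 mm diameter, 30 mm above the table. Axes as the clamp's.
- pivot (a point): point on the lever's vertical hinge axis, 70 mm above the table, at (50, -140) mm in the clamp's x, y.
- pad_near: grey jaw pad on the clamp's -x side, 30 mm wide in y, top 55 mm above the table. Origin = the clamp's origin at rest; its inner face is then at x = -37 mm in the clamp. It moves in 16 mm per rad of lever, meets the stack shortly before the fourth click and presses it with about 2 N through a spring (700 N/m).
- pad_far: the like jaw pad on the clamp's +x side, inner face at x = +37 mm in the clamp at rest; moves in equally, towards -x. Origin as pad_near.
- knob_mid (a point): middle of the black knob at the lever's free end: upright cylinder, 24 mm diameter, from 50 to 90 mm above the table (this point at 70 mm), 120 mm from the hinge axis, spinning freely on its spindle. Under it lies the steel lever arm, 18 mm wide, top 49 mm above the table. At rest the knob is at about (-48, -209) mm in the clamp's x, y.
- knob: the same black knob; origin on its axis at its foot, 49 mm above the table; its yaw means nothing. Force to push it along its arc: 4 N (start) to 5 N (fourth click) from the return spring, about 2 N more climbing out of a notch, about 2 N less dropping into the next: each click is felt as a sag, then a sharp rise in the notch. Let go, the lever springs right back.
- lever (a joint): lever angle, rad: 0 at rest on its stop, growing as the knob swings clockwise seen from above (from the slab's outer edge in towards the plate), at most 1.5. A sprung roller pawl rides over teeth: clicks (tooth crests) are passed at 0.12, 0.36, 0.60, 0.84, 1.08, 1.32; the notches after them, where the lever sits snugly, are at 0.24, 0.48, 0.72, 0.96, 1.20 (29 mm of knob travel apart).
- tube_rack: bystander: blue block rack 90 x 168 mm, 60 mm high with a few red-capped tubes to 102 mm; stands loose at the far side. Origin: centre of its underside.
- jar: bystander: small loose jar, 52 mm diameter, 65 mm high. Origin: centre of its underside.
- cup: bystander: small loose white cup, 64 mm across, 55 mm high. Origin: centre of its underside.
Mind the look-alikes: they are no part of the job. Leave any blue look-alike of the support_disc alone.

How it is judged:
On the way, in this order (a step that is already met when the one before it is completed fails the run):
1. the steel disc lies flat and centred on the plate, let go (horizontal distance between support_disc and plate_top below 0.007 m and distance between support_disc and plate_top below 0.008 m and angle between support_disc's own z axis and vertical below 0.1 rad and contact force between the fingers and support_disc below 0.1 N), for 0.2 s.
2. the ring lies flat and centred on the disc, let go, the lever still at rest (horizontal distance between support_disc and plate_top below 0.007 m and horizontal distance between seal_ring and support_disc below 0.007 m and z of seal_ring in the frame of plate_top between 0.009 and 0.015 m and angle between seal_ring's own z axis and vertical below 0.1 rad and contact force between the fingers and seal_ring below 0.1 N and value of joint lever below 0.1 rad), for 0.2 s.
3. the lever is held four clicks on (value of joint lever between 0.86 and 1.06 rad and contact force between the fingers and knob above 1 N), for 0.3 s.
At the end, for the whole second after the job is handed in: The fingers hold the lever still by its knob (over 1 N), past the fourth and short of the fifth click (0.86 to 1.06 rad), with the steel disc flat on the plate within 7 mm of its centre and the ring flat on the disc within 7 mm of the disc's centre (all of step 3 and velocity of joint lever between -0.1 and 0.1 rad/s and horizontal distance between support_disc and plate_top below 0.007 m and distance between support_disc and plate_top below 0.008 m and horizontal distance between seal_ring and support_disc below 0.007 m and z of seal_ring in the frame of plate_top between 0.009 and 0.015 m and angle between each of support_disc, seal_ring's own z axis and vertical below 0.1 rad); the arm keeps its last pose, push and grip.
It fails at once if the lever goes on to a fifth click (value of joint lever above 1.1 rad).
It fails at once if the tube rack is shifted (distance of tube_rack from where it was at the start of the episode above 0.02 m).
It fails at once if the jar is shifted (distance of jar from where it was at the start of the episode above 0.02 m).
It fails at once if the cup is shifted (distance of cup from where it was at the start of the episode above 0.02 m).
It also fails if it takes over 67 s, if anything falls off the work surface, if the arm or the gripper's body presses on something with over 40 N, if the wrist force passes 120 N, or if a joint passes its speed limit or range.

## Working session

There is one attempt and no reset: what is moved stays moved. The work goes in short steps, Python scripts to look and compute and a tool call to move; the robot and the scene stay as the last step left them, time stands still between calls to the robot, and variables do not carry over. Pictures are saved under pics/ and viewed, about 8 in all and at most 12, crops included, and the job is handed in when it is done.

Besides the shell and the picture viewer there is one more tool, called after "Emit:" as a command line: name --argument value ..., lists and objects as JSON in quotes. apply_moves: Moves the arm, as the interface text tells. Its arguments: {"type":"object","properties":{"moves":{"type":"array"},"gripper":{"type":"number"},"newtons":{"type":"number"}},"required":["moves"]}

```bash
mkdir -p pics; ls
cat > h.py <<'E'
import numpy as np, cv2
from rig import manip, camera, calibration, ticket
from scipy.spatial.transform import Rotation as R
def snap(n,f):
    c=calibration(n); p,d=camera(n); cv2.imwrite(f'pics/{f}.png',p[:,:,::-1]); np.savez(f'pics/{f}.npz',p=p,d=d,fx=c['fx'],fy=c['fy'],cx=c['cx'],cy=c['cy'],E=np.array(c['extrinsics'])); return load(f)
def load(f):
    z=np.load(f'pics/{f}.npz'); p,d,E=z['p'],z['d'],z['E']
    v,u=np.mgrid[:420,:560]; P=np.stack([(u-z['cx'])/z['fx']*d,(v-z['cy'])/z['fy']*d,d],-1)
    W=P@E[:3,:3].T+E[:3,3]; W[d<=0]=np.nan
    return p,d,W
E
python3 - <<'E'
from h import *
s=manip.read_state(); print({k:np.round(v,3) for k,v in s.items()})
for n in('scene','side','wrist'): snap(n,n+'0'); print(n,np.round(calibration(n)['extrinsics'],3))
a=cv2.imread('pics/scene0.png');b=cv2.imread('pics/side0.png');
cv2.imwrite('pics/a.png',cv2.resize(np.vstack([a,b]),(800,1200))[:600]);
E
```

```text
pics
{'time_s': np.float64(0.0), 'joint_pos': array([ 1.158,  0.213, -0.035,  1.324,  0.   ,  1.571]), 'joint_velocities': array([ 0.001,  0.001, -0.002,  0.001, -0.002, -0.   ]), 'tau': array([-5.0000e-03, -6.8615e+01,  4.8712e+01,  1.8000e-02, -0.0000e+00,
       -0.0000e+00]), 'tool_pos': array([0.2  , 0.458, 0.248]), 'ee_rot': array([ 0.837,  0.547, -0.   ,  0.   ]), 'force': array([-0.568,  0.061, -0.572]), 'ft_torque': array([-0.011, -0.015,  0.043]), 'finger_gap': np.float64(0.085)}
scene [[ 0.451  0.741 -0.497  1.344]
 [ 0.893 -0.376  0.249 -0.324]
 [-0.002 -0.556 -0.831  1.307]
 [ 0.     0.     0.     1.   ]]
side [[-0.967 -0.168  0.193  0.381]
 [-0.256  0.626 -0.737  1.004]
 [ 0.003 -0.761 -0.648  0.922]
 [ 0.     0.     0.     1.   ]]
wrist [[ 0.402  0.878  0.259  0.134]
 [ 0.916 -0.385 -0.115  0.486]
 [-0.002  0.284 -0.959  0.373]
 [ 0.     0.     0.     1.   ]]
```

View pics/scene0.png

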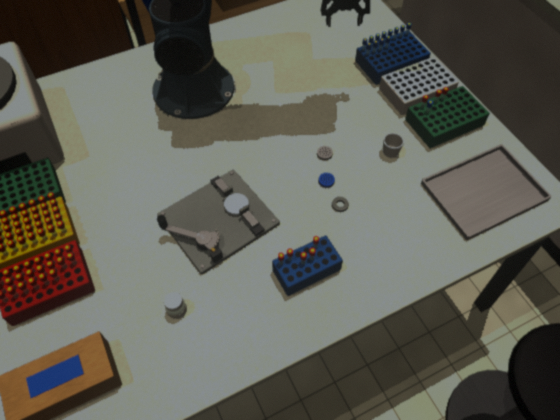

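View pics/side0.png

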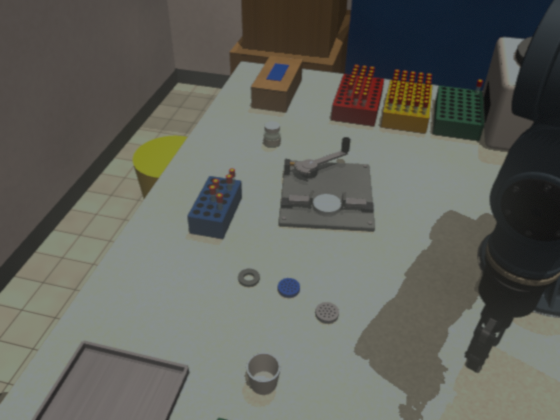

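The scene image shows the steel disc at (325,153), the blue look-alike at (327,180), the ring at (340,204), the plate at (236,204), the knob at (163,218), the jar at (175,305), the cup at (393,145) and the rack at (307,265). In the side image, the disc is at (327,313), the ring at (249,277), the plate at (327,203) and the knob at (346,144).

Run:
```python
from h import *
for f,pts in (('scene0',dict(disc=(325,153),blue=(327,180),ring=(340,204),plate=(236,204),knob=(163,218),cup=(393,145),jar=(175,305),rack=(307,265))),('side0',dict(disc=(327,313),blue=(289,288),ring=(249,277),plate=(327,203),knob=(346,144),cup=(263,372),jar=(272,134)))):
    p,d,W=load(f)
    rng=dict(disc=(.006,.03),blue=(.006,.03),ring=(.005,.03),plate=(.025,.036),knob=(.06,.12),cup=(.03,.08),jar=(.04,.09),rack=(.05,.07))
    for n,(u,v) in pts.items():
        r=40 if n=='rack' else 22
        w=W[v-r:v+r,u-r:u+r]; lo,hi=rng[n]
        m=((w[...,2]>lo)&(w[...,2]<hi)).astype(np.uint8)
        k,l,st,c=cv2.connectedComponentsWithStats(m)
        # nearest component to center
        i=1+np.argmin([np.min(np.hypot(*(np.argwhere(l==j)-r).T)) for j in range(1,k)])
        q=w[l==i]; (cc,sz,a)=cv2.minAreaRect((q[:,:2]*1000).astype(np.float32))
        print(f,n,len(q),'med',np.round(np.median(q,0),4),'rect',np.round(cc,1),np.round(sz,1),round(a,1))
    # slab top
    m=(abs(W[...,2]-.016)<.003)&(abs(W[...,0]-.5)<.4)
    m=cv2.morphologyEx(m.astype(np.uint8),cv2.MORPH_OPEN,np.ones((3,3)))
    k,l,st,c=cv2.connectedComponentsWithStats(m); i=1+np.argmax(st[1:,4]); q=W[l==i]
    cc,sz,a=cv2.minAreaRect((q[:,:2]*1000).astype(np.float32)); print('slab',len(q),np.round(cc,1),np.round(sz,1),round(a,2),np.median(q[:,2]), cv2.boxPoints((cc,sz,a)).round())
```

```text
scene0 disc 167 med [0.4588 0.2605 0.0126] rect [457.4 261.3] [48.5 50.7] 44.1
scene0 blue 193 med [0.5529 0.2137 0.0117] rect [549.1 214.3] [51.3 56. ] 88.0
scene0 ring 2 med [0.6454 0.2094 0.0065] rect [645.4 209.4] [3.8 0. ] 149.3
scene0 plate 356 med [ 0.5179 -0.0716  0.0304] rect [519.3 -70.4] [65.5 72.9] 23.5
scene0 knob 98 med [ 0.5173 -0.2827  0.0859] rect [ 513.3 -282.5] [25.4 21.8] 3.8
scene0 cup 248 med [0.5396 0.4556 0.0467] rect [542.7 452.6] [61.  66.6] 32.3
scene0 jar 316 med [ 0.7429 -0.3357  0.0645] rect [ 738.9 -336.6] [47.3 44.2] 46.2
scene0 rack 1769 med [0.7974 0.0157 0.0605] rect [789.   20.7] [ 94.2 170.2] 1.5
slab 57 [ 558.4 -247.9] [21.7 32.2] 72.65 0.016129340864524666 [[ 540. -253.]
 [ 571. -263.]
 [ 577. -242.]
 [ 546. -233.]]
side0 disc 371 med [0.4587 0.2666 0.0103] rect [458.7 265.1] [48.6 50. ] 8.4
side0 blue 323 med [0.5523 0.2195 0.0104] rect [553.4 219. ] [49.8 49.3] 75.4
side0 ring 240 med [0.6457 0.2142 0.0084] rect [646.3 211. ] [50.2 47.9] 68.5
side0 plate 413 med [ 0.5219 -0.0629  0.0282] rect [522.  -65.6] [74.8 72.8] 75.1
side0 knob 98 med [ 0.5113 -0.272   0.0799] rect [ 512. -277.] [22.8 27.8] 33.4
side0 cup 620 med [0.545  0.4475 0.0464] rect [544.5 455.9] [62.6 63.6] 6.6
side0 jar 201 med [ 0.7383 -0.3222  0.0609] rect [ 738.5 -332. ] [44.5 52.9] 15.1
slab 110 [ 600.9 -141.9] [24.7 80.2] 12.47 0.015233434760885622 [[ 580. -105.]
 [ 597. -184.]
 [ 622. -178.]
 [ 604. -100.]]
```

```bash
cat >> h.py <<'E'
def plan(x,y,z,yaw=None):
    "shift (cm) & turn (deg) from the present pose to world target, tool down, tool x at yaw deg"
    s=manip.read_state(); r=R.from_quat(s['ee_rot']); M=r.as_matrix()
    sh=M.T@(np.array([x,y,z])-s['tool_pos'])*100
    o=''
    if yaw is not None:
        a=np.radians(yaw); c,n=np.cos(a),np.sin(a)
        T=np.array([[c,n,0],[n,-c,0],[0,0,-1.]]); o=np.round(np.degrees((r.inv()*R.from_matrix(T)).as_rotvec()),2)
    print('plan shift',np.round(sh,2),'turn',o,'rows>=',np.linalg.norm(sh)/6.25)
def st():
    s=manip.read_state(); M=R.from_quat(s['ee_rot']).as_matrix()
    print('t',round(s['time_s'],2),'tcp',np.round(s['tool_pos'],4),'yaw',round(np.degrees(np.arctan2(M[1,0],M[0,0])),2),'tilt',np.round(M[:2,2],4),'F',np.round(s['force'],1),'gap',round(s['finger_gap'],4))
E
python3 - <<'E'
from h import *
plan(.458,.263,.15,100.8)
E
```

```text
plan shift [-7.5 31.4  9.8] turn [-1.000e-02  5.000e-02 -3.445e+01] rows>= 5.398159168280315
```

Emit:
apply_moves --moves '[[[-1, 5, 1], [0, 0, -6]], [[-2.2, 10, 2.5], [0, 0, -12]], [[-3.5, 15, 4.5], [0, 0, -18]], [[-4.8, 20, 6.5], [0, 0, -24]], [[-6, 25.5, 8], [0, 0, -30]], [[-7, 29, 9.2], [0, 0, -34.4]], [[-7.5, 31.4, 9.8], [0, 0, -34.4]], [[-7.5, 31.4, 9.8], [0, 0, -34.4]], [[-7.5, 31.4, 9.8], [0, 0, -34.4]]]' --gripper 6.5 --newtons 40

```text
time_s: 1.27
tool_pos: [0.4577, 0.2636, 0.1503]
ee_rot: [0.638, 0.77, -0.0, -0.0]
force: [0.3, -0.1, 0.9]
finger_gap: 0.0652
```

Run:
```python
from h import *
st(); p,d,W=snap('wrist','w1')
s=manip.read_state(); M=R.from_quat(s['ee_rot']).as_matrix(); T=(W-s['tool_pos'])@M
# fingers in tool frame
m=(d>0)&(T[...,2]<.05)
q=T[m]; print(len(q))
for sg in(-1,1):
    a=q[(q[:,0]*sg>0)]
    if len(a): print(sg,'min',a.min(0).round(4),'max',a.max(0).round(4))
t=W[...,2]; print('table z',np.nanmedian(t))
m=((t>.007)&(t<.02)).astype(np.uint8)
k,l,sts,c=cv2.connectedComponentsWithStats(m)
for i in range(1,k):
    if sts[i,4]>300: w=W[l==i]; cc,sz,a=cv2.minAreaRect((w[:,:2]*1000).astype(np.float32)); e,er=cv2.minEnclosingCircle((w[:,:2]*1000).astype(np.float32)); print(c[i].round(),sts[i,4],np.round(cc,1),np.round(sz,1),np.median(w,0).round(4),np.round(e,1),round(er,1))
```

```text
t 1.27 tcp [0.4577 0.2636 0.1503] yaw 100.75 tilt [-0.0004 -0.    ] F [ 0.3 -0.1  0.9] gap 0.0652
47023
-1 min [-0.0674 -0.0215 -0.0786] max [-0.      0.0123  0.0122]
1 min [ 0.     -0.0211 -0.0782] max [0.0664 0.0124 0.0126]
table z -0.00044677318762020857
[277. 199.] 2972 [456.6 262.3] [49.4 48.9] [0.4558 0.2621 0.0113] [456.8 262.3] 25.0
[215. 294.] 1242 [550.9 226.8] [50.2 27.3] [0.5483 0.2254 0.0112] [551.3 216.7] 25.3
[463. 310.] 408 [523.9 441.9] [12.1 42.3] [0.5219 0.4368 0.0137] [528.3 445. ] 21.1
```

View pics/w1.png

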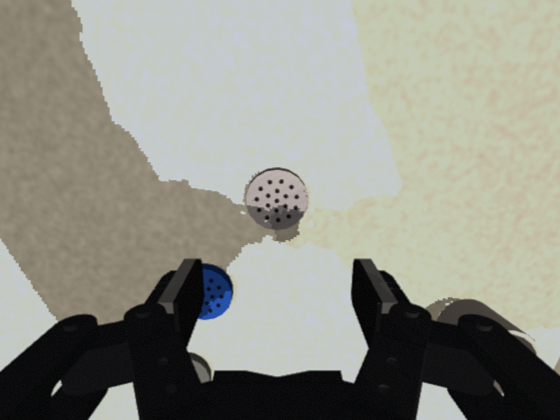

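The wrist view shows the steel disc at (277,199), with the blue one at lower left, (212,292). At this gap the finger tips stand 12 mm ahead of the TCP. I'll descend and grip.

Emit:
apply_moves --moves '[[[-0.1, -0.1, 4], [0, 0, 0]], [[-0.1, -0.1, 8], [0, 0, 0]], [[-0.1, -0.1, 11], [0, 0, 0]], [[-0.1, -0.1, 12.6], [0, 0, 0]], [[-0.1, -0.1, 13.3], [0, 0, 0]], [[-0.1, -0.1, 13.3], [0, 0, 0]], [[-0.1, -0.1, 13.3], [0, 0, 0]]]'

```text
time_s: 2.2
tool_pos: [0.4579, 0.2625, 0.0182]
ee_rot: [0.638, 0.77, 0.001, 0.0]
force: [-0.2, 0.5, -0.1]
finger_gap: 0.0655
```

Emit:
apply_moves --moves '[[[0, 0, 0], [0, 0, 0]], [[0, 0, 0], [0, 0, 0]], [[0, 0, 0], [0, 0, 0]], [[0, 0, 0], [0, 0, 0]], [[0, 0, 0], [0, 0, 0]]]' --gripper 4

```text
time_s: 2.82
tool_pos: [0.4578, 0.2624, 0.0183]
ee_rot: [0.638, 0.77, 0.001, 0.0]
force: [-3.5, -0.8, 11.7]
finger_gap: 0.0482
```

Emit:
apply_moves --moves '[[[0, 0, -3], [0, 0, 0]], [[0, 0, -8], [0, 0, 0]], [[0, 0, -12], [0, 0, 0]], [[0, 0, -12], [0, 0, 0]]]'

```text
time_s: 3.32
tool_pos: [0.459, 0.263, 0.1406]
ee_rot: [0.638, 0.77, 0.003, 0.001]
force: [0.2, -0.0, -1.7]
finger_gap: 0.0475
```

Run:
```python
from h import *
st(); plan(.507,-.069,.16,100.8)
```

```text
t 3.33 tcp [0.459  0.263  0.1406] yaw 100.74 tilt [0.0048 0.0028] F [ 0.2 -0.  -1.7] gap 0.0475
plan shift [-33.51  -1.46  -2.01] turn [ 0.3  -0.1  -0.06] rows>= 5.376943377863022
```

Emit:
apply_moves --moves '[[[-4, 0, -2], [0, 0, 0]], [[-10, 0, -2], [0, 0, 0]], [[-16, -0.5, -2], [0, 0, 0]], [[-22, -1, -2], [0, 0, 0]], [[-28, -1.5, -2], [0.3, -0.1, 0]], [[-32, -1.5, -2], [0.3, -0.1, 0]], [[-33.5, -1.5, -2], [0.3, -0.1, 0]], [[-33.5, -1.5, -2], [0.3, -0.1, 0]], [[-33.5, -1.5, -2], [0.3, -0.1, 0]]]'

```text
time_s: 4.45
tool_pos: [0.5048, -0.0687, 0.157]
ee_rot: [0.637, 0.771, -0.003, -0.001]
force: [0.3, -0.1, -1.4]
finger_gap: 0.0478
```

Run:
```python
from h import *
st(); p,d,W=snap('wrist','w2'); p2,_,_=snap('side','s2')
c=cv2.resize(p2[120:260,250:436],(558,420),interpolation=cv2.INTER_CUBIC)
cv2.imwrite('pics/m2.png',cv2.resize(np.hstack([p,c])[:,:,::-1],(800,300)))
s=manip.read_state(); M=R.from_quat(s['ee_rot']).as_matrix(); T=(W-s['tool_pos'])@M
m=(d>0)&(T[...,2]<.03)&(T[...,2]>0)&(abs(T[...,0])<.0235)
q=T[m]; print('held n',len(q)); 
if len(q): print(q.min(0).round(4),q.max(0).round(4),np.median(q,0).round(4)); A=np.c_[q[:,:2],np.ones(len(q))]; print('plane',np.linalg.lstsq(A,q[:,2],rcond=None)[0])
t=W[...,2]
for nm,lo,hi in(('plate',.0265,.034),('slab',.013,.0195),('pads',.05,.06),('knob',.08,.1)):
    mm=((t>lo)&(t<hi)&(T[...,2]>.04)).astype(np.uint8); mm=cv2.morphologyEx(mm,cv2.MORPH_OPEN,np.ones((3,3)))
    k,l,sts,c=cv2.connectedComponentsWithStats(mm)
    for i in range(1,k):
        if sts[i,4]>150:
            w=(W[l==i][:,:2]*1000).astype(np.float32); cc,sz,a=cv2.minAreaRect(w); e,er=cv2.minEnclosingCircle(w); print(nm,c[i].round(),sts[i,4],'rect',np.round(cc,1),np.round(sz,1),round(a,2),'z',np.median(W[l==i][:,2]).round(4),'circ',np.round(e,1),round(er,1))
```

```text
t 4.45 tcp [ 0.5048 -0.0687  0.157 ] yaw 100.8 tilt [-0.0054 -0.0023] F [ 0.3 -0.1 -1.4] gap 0.0478
held n 10198
[-0.0235 -0.0262  0.0001] [0.0235 0.0242 0.0194] [ 0.0001 -0.0039  0.0075]
plane [-0.00809477 -0.04460424  0.00763256]
plate [275.  77.] 950 rect [414.7 -87.7] [20.8 29.1] 8.94 z 0.0274 circ [415.1 -87.6] 17.6
plate [275. 207.] 3197 rect [508.5 -70.9] [41.1 70.9] 13.53 z 0.0293 circ [519.4 -68. ] 35.8
plate [118. 265.] 268 rect [ 578.6 -187.1] [40.5 11.7] 58.44 z 0.0304 circ [ 583.6 -190.1] 20.2
plate [273. 346.] 276 rect [627.3 -48.6] [17.3 28.7] 11.02 z 0.0272 circ [627.7 -48.5] 16.5
slab [137. 156.] 45223 rect [ 523.8 -174.9] [207.5 187.3] 10.44 z 0.0153 circ [ 504.8 -179.5] 123.3
slab [333. 146.] 11723 rect [474.2 -35.3] [160.2  57.5] 10.33 z 0.0153 circ [474.  -33.3] 84.2
slab [ 59. 302.] 1413 rect [ 627.9 -236.2] [81.  28.7] 11.17 z 0.0152 circ [ 630.2 -247.9] 40.6
slab [234. 329.] 1090 rect [622.7 -85.2] [42.7 39. ] 9.23 z 0.0152 circ [625.3 -85.2] 25.4
slab [320. 329.] 1173 rect [614.7 -15.3] [45.6 43.4] 26.38 z 0.0152 circ [612.9 -11.1] 27.8
pads [275. 179.] 525 rect [479.4 -75.5] [ 7.9 29.1] 10.42 z 0.0542 circ [479.6 -75.5] 15.0
```

View pics/m2.png

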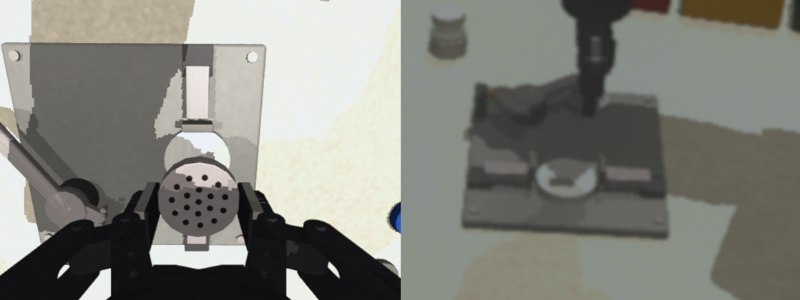

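The wrist half shows the disc flat between the fingers at (200,195) in the montage, with the plate partly hidden behind it and the knob to the left. Plate centre estimates agree to about 2 mm, at (0.520, -0.068).

Run:
```python
from h import *
plan(.5204,-.0678,.058,100.5)
```

```text
plan shift [-0.19  1.59  9.92] turn [-0.31  0.09  0.33] rows>= 1.6072982016546222
```

Emit:
apply_moves --moves '[[[-0.2, 1.6, 2], [-0.3, 0.1, 0.3]], [[-0.2, 1.6, 5], [-0.3, 0.1, 0.3]], [[-0.2, 1.6, 8], [-0.3, 0.1, 0.3]], [[-0.2, 1.6, 9.9], [-0.3, 0.1, 0.3]], [[-0.2, 1.6, 9.9], [-0.3, 0.1, 0.3]], [[-0.2, 1.6, 9.9], [-0.3, 0.1, 0.3]], [[-0.2, 1.6, 9.9], [-0.3, 0.1, 0.3]]]'

```text
time_s: 5.42
tool_pos: [0.5213, -0.0689, 0.0592]
ee_rot: [0.64, 0.769, 0.0, 0.001]
force: [0.2, -0.7, -1.4]
finger_gap: 0.048
```

Run:
```python
from h import *
st(); plan(.5204,-.0678,.049,100.5)
```

```text
t 5.42 tcp [ 0.5213 -0.0689  0.0592] yaw 100.46 tilt [ 0.0016 -0.0002] F [ 0.2 -0.7 -1.4] gap 0.048
plan shift [ 0.13 -0.07  1.02] turn [ 0.09  0.03 -0.04] rows>= 0.1651388726051994
```

Emit:
apply_moves --moves '[[[0.1, -0.1, 0.5], [0, 0, 0]], [[0.1, -0.1, 0.9], [0, 0, 0]], [[0.1, -0.1, 1.0], [0, 0, 0]], [[0.1, -0.1, 1.0], [0, 0, 0]]]'

```text
time_s: 5.92
tool_pos: [0.5193, -0.0682, 0.0484]
ee_rot: [0.64, 0.769, 0.0, -0.0]
force: [-4.2, 1.2, 7.8]
finger_gap: 0.0478
```

Emit:
apply_moves --moves '[[[0, 0, 0], [0, 0, 0]], [[0, 0, 0], [0, 0, 0]], [[0, 0, 0], [0, 0, 0]], [[0, 0, 0], [0, 0, 0]]]' --gripper 6.6

```text
time_s: 6.42
tool_pos: [0.5195, -0.0682, 0.0482]
ee_rot: [0.64, 0.769, -0.0, -0.0]
force: [0.6, -0.6, 0.3]
finger_gap: 0.0663
```

Emit:
apply_moves --moves '[[[0, 0, -2], [0, 0, 0]], [[0, 0, -6], [0, 0, 0]], [[0, 0, -10], [0, 0, 0]], [[0, 0, -10], [0, 0, 0]], [[0, 0, -10], [0, 0, 0]]]'

```text
time_s: 7.05
tool_pos: [0.5193, -0.0682, 0.1476]
ee_rot: [0.64, 0.769, -0.0, -0.0]
force: [0.7, 0.4, 0.0]
finger_gap: 0.066
```

```bash
cat >> h.py <<'E'
def discs(W,T,bands,minn=150):
    t=W[...,2]
    for nm,lo,hi in bands:
        mm=((t>lo)&(t<hi)&(T[...,2]>.04)).astype(np.uint8); mm=cv2.morphologyEx(mm,cv2.MORPH_OPEN,np.ones((3,3)))
        k,l,sts,c=cv2.connectedComponentsWithStats(mm)
        for i in range(1,k):
            if sts[i,4]>minn:
                w=(W[l==i][:,:2]*1000).astype(np.float32); cc,sz,a=cv2.minAreaRect(w); e,er=cv2.minEnclosingCircle(w); print(nm,c[i].round(),sts[i,4],'rect',np.round(cc,1),np.round(sz,1),round(a,2),'z',np.median(W[l==i][:,2]).round(4),'circ',np.round(e,1),round(er,1))
def tool(W):
    s=manip.read_state(); return (W-s['tool_pos'])@R.from_quat(s['ee_rot']).as_matrix()
E
python3 - <<'E'
from h import *
st(); p,d,W=snap('wrist','w3'); T=tool(W)
discs(W,T,(('plate',.0265,.034),('disc',.038,.047),('pads',.05,.06),('knob',.08,.1)))
plan(.646,.2115,.14,100.5)
E
```

```text
t 7.05 tcp [ 0.5193 -0.0682  0.1476] yaw 100.45 tilt [-0.0005  0.    ] F [0.7 0.4 0. ] gap 0.066
plate [278.  51.] 1054 rect [414.9 -87.3] [21.3 29.2] 9.41 z 0.0275 circ [415.  -86.9] 17.5
plate [279. 205.] 3123 rect [521.4 -67.8] [68.  71.4] 10.55 z 0.0293 circ [520. -68.] 36.1
plate [115. 255.] 260 rect [ 579.4 -184.1] [36.9 10.2] 49.65 z 0.0303 circ [ 583.3 -187.4] 18.5
plate [279. 337.] 243 rect [629.7 -46.2] [11.8 25.1] 11.74 z 0.0273 circ [628.7 -46.4] 13.1
disc [278. 106.] 2699 rect [448.7 -81.1] [50.1 21.9] 10.64 z 0.0398 circ [448.7 -81. ] 26.8
disc [ 70. 235.] 1233 rect [ 560.8 -213.2] [120.8  13.4] 54.81 z 0.0431 circ [ 556.8 -210.4] 60.4
disc [278. 211.] 3749 rect [518.5 -68.8] [49.5 48.9] 13.62 z 0.0413 circ [518.5 -68.6] 25.0
disc [278. 306.] 1458 rect [593.5 -54.4] [45.2 21.9] 9.79 z 0.0397 circ [593.6 -54.9] 24.6
pads [278. 159.] 600 rect [479.7 -75.6] [ 8.  29.3] 10.44 z 0.0543 circ [479.5 -75.6] 15.0
pads [278. 275.] 506 rect [560.  -60.7] [ 8.2 29.6] 10.01 z 0.0541 circ [560.  -60.7] 15.2
plan shift [25.2  17.56  0.71] turn [-0.08 -0.02 -0.05] rows>= 4.9154299341006364
```

View pics/w3.png

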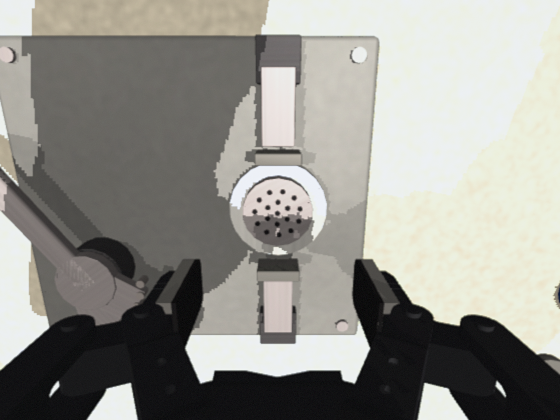

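The disc sits flat on the plate at pixel (278,211), 1.5 mm off centre. Next is the ring.

Emit:
apply_moves --moves '[[[3, 2, 0], [0, 0, 0]], [[7.5, 5, 0], [0, 0, 0]], [[12, 8.2, 0], [0, 0, 0]], [[16.5, 11.4, 0.2], [0, 0, 0]], [[21, 14.6, 0.5], [0, 0, 0]], [[24, 16.8, 0.7], [0, 0, 0]], [[25.2, 17.6, 0.7], [0, 0, 0]], [[25.2, 17.6, 0.7], [0, 0, 0]], [[25.2, 17.6, 0.7], [0, 0, 0]]]'

```text
time_s: 8.22
tool_pos: [0.6465, 0.2103, 0.1411]
ee_rot: [0.64, 0.768, -0.0, -0.0]
force: [-0.4, -0.1, -0.3]
finger_gap: 0.0665
```

Run:
```python
from h import *
st(); p,d,W=snap('wrist','w4'); T=tool(W)
discs(W,T,(('ring',.005,.02),))
```

```text
t 8.22 tcp [0.6465 0.2103 0.1411] yaw 100.39 tilt [-0.0005 -0.0004] F [-0.4 -0.1 -0.3] gap 0.0665
ring [11. 79.] 2760 rect [584.6  14.3] [17.8 86.8] 89.11 z 0.0139 circ [584.5   6.1] 43.4
ring [310.  75.] 4250 rect [551.7 215.6] [49.3 49.3] 7.3 z 0.0114 circ [551.6 215.6] 25.0
ring [276. 201.] 2401 rect [645.3 208.8] [48.9 49. ] 10.85 z 0.0091 circ [645.7 208.8] 25.0
ring [ 69. 285.] 1412 rect [743.9  49.8] [110.7  17.4] 82.58 z 0.0126 circ [752.2  48.7] 55.4
ring [552. 345.] 612 rect [723.3 466.3] [42.7  7.6] 7.71 z 0.0118 circ [723.2 466.9] 21.5
```

Emit:
apply_moves --moves '[[[-0.13, -0.12, 4], [0, 0, 0]], [[-0.13, -0.12, 8], [0, 0, 0]], [[-0.13, -0.12, 10.8], [0, 0, 0]], [[-0.13, -0.12, 12], [0, 0, 0]], [[-0.13, -0.12, 12.4], [0, 0, 0]], [[-0.13, -0.12, 12.4], [0, 0, 0]], [[-0.13, -0.12, 12.4], [0, 0, 0]]]'

```text
time_s: 9.15
tool_pos: [0.6466, 0.2102, 0.0184]
ee_rot: [0.64, 0.769, 0.001, 0.0]
force: [0.2, 0.6, 0.6]
finger_gap: 0.0663
```

Emit:
apply_moves --moves '[[[0, 0, 0], [0, 0, 0]], [[0, 0, 0], [0, 0, 0]], [[0, 0, 0], [0, 0, 0]], [[0, 0, 0], [0, 0, 0]], [[0, 0, 0], [0, 0, 0]]]' --gripper 4

```text
time_s: 9.78
tool_pos: [0.6464, 0.2102, 0.0184]
ee_rot: [0.64, 0.769, 0.001, 0.0]
force: [-3.1, -2.4, 10.1]
finger_gap: 0.0471
```

Emit:
apply_moves --moves '[[[0, 0, -3], [0, 0, 0]], [[0, 0, -8], [0, 0, 0]], [[0, 0, -13], [0, 0, 0]], [[0, 0, -14], [0, 0, 0]], [[0, 0, -14], [0, 0, 0]]]'

```text
time_s: 10.4
tool_pos: [0.6462, 0.2101, 0.1574]
ee_rot: [0.64, 0.769, 0.0, 0.0]
force: [-0.2, 0.3, -1.7]
finger_gap: 0.0473
```

Run:
```python
from h import *
st(); plan(.508,-.0700,.16,100.5)
```

```text
t 10.4 tcp [0.6462 0.2101 0.1574] yaw 100.45 tilt [0.0007 0.0002] F [-0.2  0.3 -1.7] gap 0.0473
plan shift [-25.04 -18.67  -0.28] turn [ 0.04 -0.01 -0.05] rows>= 4.99743502495943
```

Emit:
apply_moves --moves '[[[-3, -2.2, -0.3], [0, 0, 0]], [[-7.5, -5.6, -0.3], [0, 0, 0]], [[-12, -9, -0.3], [0, 0, 0]], [[-16.5, -12.3, -0.3], [0, 0, 0]], [[-21, -15.6, -0.3], [0, 0, 0]], [[-24, -17.8, -0.3], [0, 0, 0]], [[-25, -18.7, -0.3], [0, 0, 0]], [[-25, -18.7, -0.3], [0, 0, 0]], [[-25, -18.7, -0.3], [0, 0, 0]]]'

```text
time_s: 11.52
tool_pos: [0.5077, -0.0688, 0.1598]
ee_rot: [0.639, 0.769, -0.0, -0.0]
force: [-0.1, 0.0, -1.3]
finger_gap: 0.0477
```

Run:
```python
from h import *
st(); p,d,W=snap('wrist','w5'); T=tool(W)
discs(W,T,(('plate',.0265,.034),('disc',.039,.046),('pads',.05,.06)))
q=T[(d>0)&(T[...,2]<.03)&(T[...,2]>0)&(abs(T[...,0])<.0225)]
g=q[(q[:,2]>.003)&(q[:,2]<.014)]
print(len(q),np.percentile(g,[0.5,50,99.5],axis=0).round(4),np.histogram(q[:,2],bins=np.arange(0,.03,.002))[0])
plan(.519,-.068,.072,100.5)
```

```text
t 11.53 tcp [ 0.5077 -0.0688  0.1598] yaw 100.5 tilt [-0.0005  0.0003] F [-0.1  0.  -1.3] gap 0.0477
plate [280.  73.] 718 rect [415. -87.] [22.3 28.8] 10.6 z 0.0274 circ [415.9 -85.1] 16.1
plate [276. 201.] 1826 rect [510.8 -70.3] [44.9 70.6] 12.54 z 0.0293 circ [519.5 -68.1] 35.7
plate [123. 262.] 216 rect [ 579.6 -182.3] [34.5  8.2] 44.15 z 0.0302 circ [ 582.3 -185.1] 17.2
plate [277. 257.] 172 rect [551.8 -61.8] [ 7.  21.8] 9.41 z 0.0292 circ [551.7 -61.9] 11.0
disc [275. 124.] 1582 rect [448.7 -81. ] [49.2 21.7] 10.66 z 0.0399 circ [449.4 -83.2] 25.7
disc [ 68. 234.] 914 rect [ 555.9 -219.2] [132.8  12.6] 53.08 z 0.0431 circ [ 551.4 -215.9] 66.4
disc [275. 209.] 1733 rect [508.5 -70.8] [29.  48.6] 11.55 z 0.0412 circ [518.1 -68.8] 24.7
pads [276. 173.] 569 rect [479.7 -75.5] [ 8.3 30. ] 10.44 z 0.0541 circ [479.6 -75.5] 15.2
pads [276. 281.] 451 rect [559.8 -60.7] [ 8.4 29.9] 9.71 z 0.054 circ [559.3 -60.9] 15.1
7680 [[-0.0221 -0.0252  0.0079]
 [-0.0003 -0.0035  0.0094]
 [ 0.022   0.0225  0.0137]] [   0    0    0   66 5635 1233  280  273  169   24    0    0    0    0]
plan shift [-0.13  1.13  8.78] turn [-0.02 -0.02  0.02] rows>= 1.4168849099923593
```

View pics/w5.png

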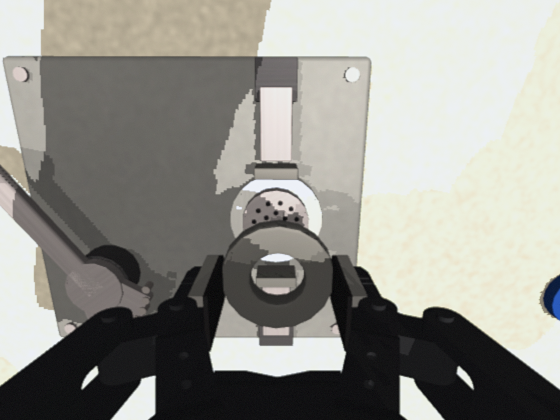

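The ring is held flat at pixel (277,275), and the disc is still in place below it. Lowering onto the disc.

Emit:
apply_moves --moves '[[[-0.1, 1.15, 2], [0, 0, 0]], [[-0.1, 1.15, 5], [0, 0, 0]], [[-0.1, 1.15, 7.5], [0, 0, 0]], [[-0.1, 1.15, 8.8], [0, 0, 0]], [[-0.1, 1.15, 8.8], [0, 0, 0]], [[-0.1, 1.15, 8.8], [0, 0, 0]]]'

```text
time_s: 12.32
tool_pos: [0.5195, -0.0685, 0.0731]
ee_rot: [0.64, 0.769, 0.0, 0.001]
force: [0.5, -0.7, -1.5]
finger_gap: 0.0473
```

Run:
```python
from h import *
st(); plan(.5194,-.0686,.0608,100.5)
```

```text
t 12.32 tcp [ 0.5195 -0.0685  0.0731] yaw 100.46 tilt [ 0.0012 -0.0002] F [ 0.5 -0.7 -1.5] gap 0.0473
plan shift [-0.   -0.02  1.23] turn [ 0.07  0.02 -0.04] rows>= 0.19704851042598762
```

Emit:
apply_moves --moves '[[[0, 0, 0.6], [0, 0, 0]], [[0, 0, 1.0], [0, 0, 0]], [[0, 0, 1.2], [0, 0, 0]], [[0, 0, 1.2], [0, 0, 0]]]'

```text
time_s: 12.82
tool_pos: [0.5188, -0.0687, 0.0604]
ee_rot: [0.64, 0.769, -0.0, -0.0]
force: [-2.2, 0.0, 5.0]
finger_gap: 0.0472
```

Emit:
apply_moves --moves '[[[0, 0, 0], [0, 0, 0]], [[0, 0, 0], [0, 0, 0]], [[0, 0, 0], [0, 0, 0]], [[0, 0, 0], [0, 0, 0]]]' --gripper 6.6

```text
time_s: 13.32
tool_pos: [0.5189, -0.0686, 0.0602]
ee_rot: [0.64, 0.769, 0.0, 0.0]
force: [-0.7, 0.2, 0.9]
finger_gap: 0.0661
```

Emit:
apply_moves --moves '[[[0, 0, -2], [0, 0, 0]], [[0, 0, -6], [0, 0, 0]], [[0, 0, -9], [0, 0, 0]], [[0, 0, -9], [0, 0, 0]], [[0, 0, -9], [0, 0, 0]]]'

```text
time_s: 13.95
tool_pos: [0.5186, -0.0686, 0.1496]
ee_rot: [0.64, 0.769, -0.0, -0.0]
force: [-0.5, 0.4, -0.3]
finger_gap: 0.0657
```

Run:
```python
from h import *
st(); p,d,W=snap('wrist','w6'); T=tool(W)
discs(W,T,(('plate',.0265,.034),('ring',.048,.057)))
plan(.511,-.277,.15,100.5)
```

```text
t 13.95 tcp [ 0.5186 -0.0686  0.1496] yaw 100.45 tilt [-0.0006  0.0001] F [-0.5  0.4 -0.3] gap 0.0657
plate [279.  52.] 982 rect [413.6 -87.8] [19.4 28.7] 11.49 z 0.0274 circ [414.4 -87.7] 16.8
plate [280. 201.] 2700 rect [521.  -67.8] [68.1 71.1] 10.52 z 0.0293 circ [520.1 -67.8] 36.1
plate [118. 255.] 227 rect [ 579.  -183.7] [35.   8.8] 50.43 z 0.0302 circ [ 582.4 -186.5] 17.5
plate [273. 337.] 218 rect [630.5 -51.4] [11.6 21.8] 9.82 z 0.0273 circ [630.7 -51.4] 12.2
ring [279. 159.] 601 rect [479.3 -75.3] [ 7.6 29.8] 10.26 z 0.0542 circ [479.1 -75.5] 15.1
ring [277. 214.] 3049 rect [517.9 -69.3] [48.9 49.2] 57.7 z 0.0512 circ [518.  -69.3] 24.9
ring [278. 274.] 570 rect [560.  -60.6] [ 9.5 29.4] 10.63 z 0.0539 circ [560.6 -60.6] 15.2
plan shift [-20.36  -4.5   -0.07] turn [-0.08 -0.02 -0.05] rows>= 3.3370777714523836
```

View pics/w6.png

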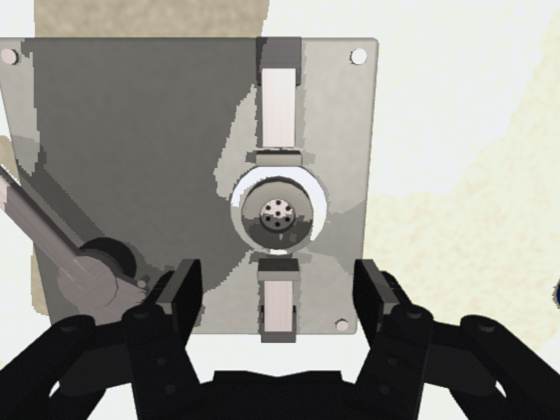

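The ring lies centred on the disc at pixel (277,214): 0.8 mm from the disc and about 2 mm from the plate centre. The jaws are still at rest. Next, the knob.

Emit:
apply_moves --moves '[[[-4, -0.8, -1], [0, 0, 0]], [[-9, -1.9, -1], [0, 0, 0]], [[-14, -3, -1], [0, 0, 0]], [[-18.5, -4.2, -1], [0, 0, 0]], [[-20.8, -4.6, -1], [0, 0, 0]], [[-20.8, -4.6, -1], [0, 0, 0]], [[-20.8, -4.6, -1], [0, 0, 0]]]'

```text
time_s: 14.88
tool_pos: [0.5114, -0.2805, 0.1598]
ee_rot: [0.64, 0.769, 0.0, -0.0]
force: [0.1, -0.2, -0.6]
finger_gap: 0.0662
```

Run:
```python
from h import *
st(); p,d,W=snap('wrist','w7'); T=tool(W)
discs(W,T,(('knob',.082,.1),('arm',.043,.056)),80)
plan(.511,-.282,.073,100.5)
```

```text
t 14.88 tcp [ 0.5114 -0.2805  0.1598] yaw 100.48 tilt [-0.0007  0.0007] F [ 0.1 -0.2 -0.6] gap 0.0662
knob [276. 227.] 1165 rect [ 509.6 -282.4] [22.8 22.7] 48.65 z 0.089 circ [ 510.2 -282.3] 12.0
arm [550. 219.] 274 rect [481.4 -85.2] [ 8.4 13.5] 9.31 z 0.0515 circ [480.6 -85.3] 7.4
arm [332. 296.] 3645 rect [ 576.2 -224. ] [156.5  30.9] 32.83 z 0.048 circ [ 580.  -229.9] 78.4
arm [538. 268.] 1884 rect [521.8 -77.5] [50.4 33.2] 23.18 z 0.0507 circ [518.6 -70.2] 25.4
arm [539. 318.] 629 rect [559.7 -61.9] [ 9.2 30.8] 12.88 z 0.0525 circ [558.4 -62.2] 15.4
plan shift [-0.16 -0.07  8.7 ] turn [-0.02 -0.03  0.01] rows>= 1.3921913628895048
```

View pics/w7.png

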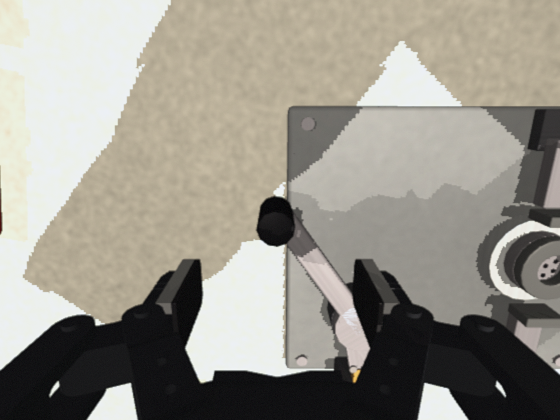

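The knob is at pixel (276,220), at (0.510, -0.282), which matches the clamp geometry.

Emit:
apply_moves --moves '[[[-0.15, -0.1, 3], [0, 0, 0]], [[-0.15, -0.1, 6], [0, 0, 0]], [[-0.15, -0.1, 8], [0, 0, 0]], [[-0.15, -0.1, 8.7], [0, 0, 0]], [[-0.15, -0.1, 8.7], [0, 0, 0]], [[-0.15, -0.1, 8.7], [0, 0, 0]]]'

```text
time_s: 15.68
tool_pos: [0.5112, -0.2832, 0.0742]
ee_rot: [0.64, 0.769, 0.0, 0.001]
force: [-0.5, -0.6, -0.5]
finger_gap: 0.066
```

Emit:
apply_moves --moves '[[[0, 0, 0], [0, 0, 0]], [[0, 0, 0], [0, 0, 0]], [[0, 0, 0], [0, 0, 0]], [[0, 0, 0], [0, 0, 0]], [[0, 0, 0], [0, 0, 0]], [[0, 0, 0], [0, 0, 0]]]' --gripper 1.5 --newtons 50

```text
time_s: 16.42
tool_pos: [0.5105, -0.2824, 0.0737]
ee_rot: [0.64, 0.769, 0.001, -0.0]
force: [-2.3, 7.4, 9.1]
finger_gap: 0.0229
```

```bash
cat >> h.py <<'E'
PIV=np.array([.5946,-.1967])
def ang():
    s=manip.read_state(); v=s['tool_pos'][:2]-PIV; a0=np.arctan2(-.0856,-.0838)
    print('lever est',round((a0-np.arctan2(v[1],v[0]))%(2*np.pi),3),'radius',np.linalg.norm(v).round(4))
E
python3 - <<'E'
from h import *
st(); ang(); s=manip.read_state(); M=R.from_quat(s['ee_rot']).as_matrix()
v0=np.r_[s['tool_pos'][:2]-PIV,0]
for a in (.06,.12,.18,.24,.30,.36,.42,.48,.54,.6,.66,.72,.78,.84,.9,.96):
    v=R.from_euler('z',-a).apply(v0); print(a,np.round(M.T@(v-v0)*100,2))
E
```

```text
t 16.43 tcp [ 0.5105 -0.2824  0.0737] yaw 100.47 tilt [0.0001 0.0014] F [-2.3  7.4  9.1] gap 0.0229
lever est 0.001 radius 0.12
0.06 [ 0.6 -0.4  0. ]
0.12 [ 1.23 -0.76  0.  ]
0.18 [ 1.87 -1.08  0.  ]
0.24 [ 2.53 -1.36  0.  ]
0.3 [ 3.21 -1.6   0.  ]
0.36 [ 3.9 -1.8  0. ]
0.42 [ 4.61 -1.96  0.01]
0.48 [ 5.32 -2.08  0.01]
0.54 [ 6.03 -2.15  0.01]
0.6 [ 6.75 -2.18  0.01]
0.66 [ 7.47 -2.17  0.01]
0.72 [ 8.19 -2.11  0.01]
0.78 [ 8.9  -2.01  0.01]
0.84 [ 9.61 -1.87  0.01]
0.9 [ 1.031e+01 -1.690e+00  1.000e-02]
0.96 [ 1.099e+01 -1.460e+00  1.000e-02]
```

Gripped, with the lever at rest. I'll raise about 1.5 mm because the tips press on the arm, then swing along the arc to the second notch.

Emit:
apply_moves --moves '[[[0, 0, -0.15], [0, 0, 0]], [[0.6, -0.4, -0.15], [0, 0, 0]], [[1.23, -0.76, -0.15], [0, 0, 0]], [[1.87, -1.08, -0.15], [0, 0, 0]], [[2.53, -1.36, -0.15], [0, 0, 0]], [[3.21, -1.6, -0.15], [0, 0, 0]], [[3.9, -1.8, -0.15], [0, 0, 0]], [[4.61, -1.96, -0.15], [0, 0, 0]], [[5.32, -2.08, -0.15], [0, 0, 0]], [[5.32, -2.08, -0.15], [0, 0, 0]]]'

```text
time_s: 17.68
tool_pos: [0.4806, -0.2344, 0.0744]
ee_rot: [0.64, 0.769, 0.0, -0.0]
force: [4.5, -1.1, -12.2]
finger_gap: 0.0227
```

Run:
```python
from h import *
st(); ang(); s=manip.read_state(); M=R.from_quat(s['ee_rot']).as_matrix()
v0=np.r_[s['tool_pos'][:2]-PIV,0]; v0*=.12/np.linalg.norm(v0)
for a in np.arange(.06,.5,.06):
    v=R.from_euler('z',-a).apply(v0); print(a.round(2),np.round(M.T@(v-v0)*100,2))
```

```text
t 17.68 tcp [ 0.4806 -0.2344  0.0744] yaw 100.47 tilt [-0.0001  0.0002] F [  4.5  -1.1 -12.2] gap 0.0227
lever est 0.477 radius 0.1201
0.06 [ 0.72 -0.08  0.  ]
0.12 [ 1.43 -0.11  0.  ]
0.18 [ 2.15 -0.1   0.  ]
0.24 [ 2.87 -0.05  0.  ]
0.3 [3.59 0.05 0.  ]
0.36 [4.29 0.19 0.  ]
0.42 [4.99 0.37 0.  ]
0.48 [5.67 0.59 0.  ]
```

Emit:
apply_moves --moves '[[[0.36, -0.04, 0.08], [0, 0, 0]], [[0.72, -0.08, 0.08], [0, 0, 0]], [[1.08, -0.1, 0.08], [0, 0, 0]], [[1.43, -0.11, 0.08], [0, 0, 0]], [[1.8, -0.11, 0.08], [0, 0, 0]], [[2.15, -0.1, 0.08], [0, 0, 0]], [[2.5, -0.08, 0.08], [0, 0, 0]], [[2.87, -0.05, 0.08], [0, 0, 0]], [[2.87, -0.05, 0.08], [0, 0, 0]]]'

```text
time_s: 18.8
tool_pos: [0.4749, -0.2064, 0.0741]
ee_rot: [0.64, 0.769, -0.0, 0.0]
force: [-1.0, -3.2, -1.2]
finger_gap: 0.0222
```

Run:
```python
from h import *
st(); ang(); p,d,W=snap('wrist','w8'); T=tool(W)
discs(W,T,(('ring',.048,.053),),100)
s=manip.read_state(); M=R.from_quat(s['ee_rot']).as_matrix()
v0=np.r_[s['tool_pos'][:2]-PIV,0]; v0*=.12/np.linalg.norm(v0)
for a in np.arange(.03,.26,.03):
    v=R.from_euler('z',-a).apply(v0); print(a.round(2),np.round(M.T@(v-v0)*100,2))
```

```text
t 18.8 tcp [ 0.4749 -0.2064  0.0741] yaw 100.46 tilt [ 0.0001 -0.0001] F [-1.  -3.2 -1.2] gap 0.0222
lever est 0.715 radius 0.1201
0.03 [ 0.36  0.04 -0.  ]
0.06 [ 0.71  0.09 -0.  ]
0.09 [ 1.07  0.16 -0.  ]
0.12 [ 1.42  0.23 -0.  ]
0.15 [ 1.77  0.31 -0.  ]
0.18 [ 2.12  0.41 -0.  ]
0.21 [ 2.46  0.51 -0.  ]
0.24 [ 2.8   0.63 -0.  ]
```

Emit:
apply_moves --moves '[[[0.36, 0.04, 0], [0, 0, 0]], [[0.71, 0.09, 0], [0, 0, 0]], [[1.07, 0.16, 0], [0, 0, 0]], [[1.42, 0.23, 0], [0, 0, 0]], [[1.77, 0.31, 0], [0, 0, 0]], [[2.12, 0.41, 0], [0, 0, 0]], [[2.46, 0.51, 0], [0, 0, 0]], [[2.8, 0.63, 0], [0, 0, 0]], [[2.8, 0.63, 0], [0, 0, 0]], [[2.8, 0.63, 0], [0, 0, 0]], [[2.8, 0.63, 0], [0, 0, 0]]]'

```text
time_s: 20.23
tool_pos: [0.4759, -0.1779, 0.074]
ee_rot: [0.64, 0.769, -0.0, 0.0]
force: [-1.0, -2.6, 2.9]
finger_gap: 0.0226
```

Run:
```python
from h import *
st(); ang(); p,d,W=snap('wrist','w9'); ps,ds,Ws=snap('scene','s9'); T=tool(W)
discs(W,T,(('ring',.048,.053),('pads',.053,.057)),100)
c=cv2.resize(ps[150:290,130:316],(558,420),interpolation=cv2.INTER_CUBIC)
cv2.imwrite('pics/m9.png',cv2.resize(np.hstack([p,c])[:,:,::-1],(800,300)))
```

```text
t 20.23 tcp [ 0.4759 -0.1779  0.074 ] yaw 100.44 tilt [ 0.     -0.0001] F [-1.  -2.6  2.9] gap 0.0226
lever est 0.953 radius 0.1201
```

View pics/m9.png

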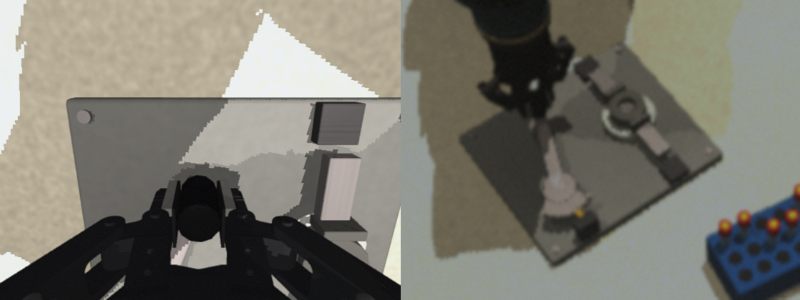

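The knob sits between the fingers at (200,215), and the jaws have closed on the stack at (628,108). One check of the stack from the two fixed cameras before handing in.

Run:
```python
from h import *
snap('side','s9b')
for f in('s9','s9b'):
    p,d,W=load(f); X=W-np.array([.5199,-.0681,0]); c,s=np.cos(np.radians(10.5)),np.sin(np.radians(10.5))
    x=X[...,0]*c+X[...,1]*s; y=-X[...,0]*s+X[...,1]*c
    for n,m in(('ring',(abs(W[...,2]-.051)<.004)&(abs(x)<.021)&(abs(y)<.035)),('rim y',(W[...,2]>.044)&(W[...,2]<.06)&(abs(x)<.018)&(abs(y)<.04))):
        print(f,n,m.sum(),'x',np.percentile(x[m],[1,99]).round(4),'y',np.percentile(y[m],[1,99]).round(4),'z',np.median(W[...,2][m]).round(4))
st();ang()
```

```text
s9 ring 109 x [-0.0193  0.0205] y [-0.0231  0.0216] z 0.0519
s9 rim y 142 x [-0.0175  0.0174] y [-0.0239  0.0234] z 0.0521
s9b ring 144 x [-0.0203  0.0202] y [-0.0212  0.0276] z 0.0504
s9b rim y 158 x [-0.0179  0.0176] y [-0.021   0.0275] z 0.0498
t 20.38 tcp [ 0.4759 -0.1779  0.074 ] yaw 100.44 tilt [-0. -0.] F [-1.4 -3.3  1.3] gap 0.0227
lever est 0.953 radius 0.1202
```

The stack is centred and flat in both views, and the lever is steady at about 0.95 rad. Handing in.

```bash
python3 -c "
from h import *
ticket.job_done(); st(); ang()"
```

```text
the job is handed in; nothing more can be done
the job is handed in; nothing more can be done
```

I built the stack, swung the lever four clicks, and handed the job in at about 20 s with the gripper still holding the knob.

**Stack as released:** the steel disc lay about 1.5 mm from the plate centre. The ring lay about 0.8 mm from the disc centre. Both were flat and let go.

**Lever:** the last reading, taken just before handing in, put the lever at about 0.953 rad, steady in the fourth notch. That figure is worked out from the arm position and the hinge position I measured. The grip was set to 50 N with a finger gap of 22.7 mm, and the knob showed between the fingers in the picture.

**Final stack check:** both fixed cameras showed the ring about 51 mm above the table, as expected. They disagreed by about 3 mm across the clamp (0 mm from one, 3 mm from the other), within the 7 mm limit. I did not re-measure the disc under the ring after clamping.

**Bystanders:** I kept clear of the rack, jar and cup throughout but did not re-measure where they stand.

After handing in, the robot gave no further readings, so nothing is checked beyond that point.

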